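Shut the punch case and hold its end cap for fastening

ROBOT

A 6-joint arm with a two-finger parallel gripper is mounted at the origin on the work surface. World frame = base frame: x ahead of the robot, y to its left, z up, the work surface at z = 0. Lengths are in mm, angles in rad, forces in N, time in s.
With the tool pointing down it reaches from about 275 to 750 mm from the base axis. Payload 10.2 kg.
Tool frame: the origin (TCP) lies on the centre line of the jaws, within the pads' length; the fingertips stand 19 mm ahead of it and the grasp point (between the pads) is the TCP; z points along the fingers, y is the line along which they close (so a half turn about z gives the same grasp; the last joint's range is limited). The gripper opens to 85 mm and grips with 20 to 120 N. Pads are 22 mm wide; open, the fingers measure 114 mm over their backs; the gripper's body (76 mm by 85 mm) begins 54 mm behind the grasp point. The pads swing forward as they close: fully open they stand 13 mm farther back than shut.
Start: joints at [-1.472, 0.313, 1.498, -0, 1.331, -0.223], TCP at [166.031, -498.061, 250.294] pointing down, gripper open.
Joint ranges: [-2.94, 2.94], [-0.97, 2.17], [0.19, 2.56], [-1.23, 4.37], [0.02, 3.11], [-2.88, 2.88]. Speed limits (rad/s): [2.39, 2.39, 3.01, 3.14, 3.14, 3.14].

INTERFACE

Orientations are given as a unit quaternion [w, x, y, z].
In Python, from rig import sense, capture, finish_job, regions_of, mark_of gives the robot as it stands.
- The arm moves only by the tool jog_arm, never from a script. Its argument "series" is text: rows parted by semicolons, each of 7 numbers parted by spaces: the shift along the tool's x, y, z in units of 0.4 m (1.0 is 0.4 m), then the turn, a rotation vector about the tool's x, y, z in units of pi/2 rad (1.0 is pi/2 rad), then the opening, from -1 (shut) to 1 (fully open). A call has 1 to 20 rows; each row is the pose to reach, as a shift and turn from the pose commanded when the call began, along the tool's axes at that moment; what a row does not reach only later rows make up. A row lasts 1/8 s, in which the tool goes at most 62.5 mm and 10.7 degrees, less where a joint would pass 70% of its speed; a pose out of reach is approached as far as the arm can. A call with a number of a shift or a turn outside -1 to 1 is refused whole. A call with a gripper value outside its range is refused whole. The fingers move at their own pace and stop on an object; "grip_force" is the grip in N (left out, the last holds). Time passes only in rows, so rows that repeat a pose let the fingers close. It gives the time, the measured TCP pose, the force, the opening and the grip force at its end, in the units of the state.
- sense(): the state, without advancing time (a new reading comes with each control period).
- capture(name): name is "side" or "top"; returns a dict with "img" (384x512x3 uint8, red, green, blue), "intrinsics" (3x3 intrinsics, pixels), "dist_coeffs" ([k1, k2, p1, p2, k3] as OpenCV has them; the pictures are not rectified), "R" (3x3) and "t" (3): a world point X has camera coordinates R X + t. Camera axes: x right, y down, z forward; pixel columns grow to the right and rows downward; lengths in mm; the calibration is good to about 2 mm. A picture is of the moment at which its call begins. There is no depth.
- finish_job(): hands the job in; it is judged then, once.
Trained networks look in a picture, given as the dict that the camera call returned (one of the last four; its "shot" number tells which), for a name from the list of things; names that differ only in an ending like _2 or _b are one class to them, and where a whole thing is asked for, a point or a joint stands for the part that bears it (a point fixed in the world has none). Each returns a list of dicts, best first, with "confidence" (0 to 1); they miss things now and then, are a little off and sometimes report something else, mostly with a low value. They report only what shows in the picture. A call takes as long as a camera call. They do not tell look-alikes from the thing itself.
- regions_of(label, picture): "region" (384x512 bool, what is visible of it) and "point" ([row, column] in pixels, amid what is visible of it).
- mark_of(label, picture): "point" ([row, column] in pixels: a listed point, or the origin of a listed thing).
The state is a dict: "time_s": time; "joints": joint angles; "dq": joint speeds; "tau": joint torques, N m; "eef_pos": TCP position; "ee_rot": TCP orientation; "force": force on the tool from outside, world axes, zero at the start; "wrist_torque": the same for the moment, N m; "grip_width": opening from 0.0 (shut) to 1.0 (fully open); "grip_force": force on a finger pad.
Only numpy, scipy, OpenCV 4.12 (cv2) and the standard library are available. Lean on these libraries where they do the work, as an engineer would, in place of code of your own. Each camera call takes 0.05 s, during which the arm holds its last target. There are 200 camera calls.

TASK

Slide the cover of the wooden punch case fully shut, then bring the loose dark end cap up to the case's mouth end, square, flat against it, centred across it and standing upright at bench level, and press it there with a steady push of about 10 N, so that a colleague can drive the screws. Finish while still holding it pressed: do not let go. Leave the other things on the bench where they lie.

Things in the scene. Friction and masses are not known exactly. Their poses are not given: they have to be found in the camera images.
- case: light wooden punch case fixed to the bench, 180 mm long (its own x) x 100 mm wide (its y) x 60 mm high, open on top with a sliding cover; origin under its centre on the bench, z up. Its mouth end is the flat end face at x = -90 mm; dark cleats, up to 30 mm high, hold its other end and the sides near that end.
- case_mouth (a point): centre of the case's mouth end face, 30 mm above the bench, axes as the case's: the face looks to -x, so the end cap is pressed on in +x. The face is rigid.
- cover (a joint): how far (m) the plywood cover stands open: 0 shut (a firm stop), up to 0.12; opening slides it level along the case's -x, out over the mouth end, shutting it slides it to +x. It slides with about 1.5 N of friction and stays where left. Shut, its edge lies 2 mm inside the mouth end face. The cover is 168 x 83 x 5 mm, its top 56.5 mm above the bench.
- cover_grip (a point): middle of the top of the cover's grip bar: dark wood, 16 mm thick (case x), 50 mm long (case y), 24 mm high above the cover, its top 80.5 mm above the bench; it moves with the cover, axes as the case's.
- endcap: loose end cap, about 0.1 to 0.2 kg, standing on the bench: a dark wooden plate 12 mm thick (its x) x 100 mm wide (its y) x 60 mm high, with a light wooden grip rib behind it. Origin under the middle of the plate, z up. The plain face at x = +6 mm goes against the case, with the cap's axes then parallel to the case's; brass strips with screw holes are on the back (-x).
- endcap_face (a point): middle of the end cap's plain front face, 30 mm above its underside, axes as the end cap's; it should meet case_mouth.
- endcap_grip (a point): middle of the top of the end cap's grip rib: 24 mm wide (its y), 34 mm deep (its x, from 6 to 40 mm behind the plate's middle), 50 mm high from the bench; this point is 23 mm behind the plate's middle and 50 mm above its underside. Axes as the end cap's.
- hammer: small hammer, 240 mm long, lying on the bench left of the case; origin under it
- screwdriver: screwdriver, 170 mm long, lying on the bench beyond the end cap; origin under it
- punch_a: dark steel letter punch, a square bar 11 x 11 mm, about 90 mm long, lying on the bench on the robot's side of the case; origin under its middle
- punch_b: a second punch like it, lying beyond the case
- jar: white jar with orange cap, 56 mm diameter, 60 mm tall, standing on the bench; origin under it
- brass_block: brass block 50 x 35 x 25 mm, lying beyond the case; origin under its middle
Things that resemble listed ones, but are neither listed nor needed, are in the scene too. There is more than one size of the endcap; the job needs the smaller.

How it is judged:
By the outcome, as a careful person would: the job done as asked, in the order asked, and still so for the second after the job is handed in, while the arm keeps its last pose, push and grip.
It also fails if it takes over 58 s, if anything falls off the work surface, if the arm or the gripper's body presses on something with over 40 N, if the wrist force passes 120 N, or if a joint passes its speed limit or range.

## Working session

There is one attempt and no reset: what is moved stays moved. The work goes in short steps, Python scripts to look and compute and a tool call to move; the robot and the scene stay as the last step left them, time stands still between calls to the robot, and variables do not carry over. Pictures are saved under pics/ and viewed, at most 10 in all, crops included, and the job is handed in when it is done.

Besides the shell and the picture viewer there is one more tool, called after "Emit:" by a JSON object that holds its "method" and its "body", one argument or row to a line. jog_arm: Moves the arm, as the interface text tells. Shifts and turns lie within -1 to 1; 1 stands for 0.4 m of shift or pi/2 rad of turn. Its arguments: {"type":"object","properties":{"series":{"type":"string"},"grip_force":{"type":"number"}},"required":["series"]}

```bash
mkdir -p pics
cat > h.py <<'E'
import numpy as np, cv2
from rig import sense, capture, finish_job, regions_of, mark_of
def ray(c,p):
    u=cv2.undistortPoints(np.array([[[p[1],p[0]]]],float),np.array(c["intrinsics"]),np.array(c["dist_coeffs"]))[0,0]
    R=np.array(c["R"]);t=np.array(c["t"]).ravel()
    return -R.T@t, R.T@np.array([u[0],u[1],1])
def at(c,p,z):
    o,d=ray(c,p); return o+d*(z-o[2])/d[2]
def proj(c,X):
    R=np.array(c["R"]);r=cv2.Rodrigues(R)[0]
    return cv2.projectPoints(np.array(X,float).reshape(-1,1,3),r,np.array(c["t"],float),np.array(c["intrinsics"]),np.array(c["dist_coeffs"]))[0][:,0]
def save(c,n,crop=None,s=1):
    im=c["img"][:,:,::-1]
    if crop: im=im[crop[0]:crop[1],crop[2]:crop[3]]
    cv2.imwrite("pics/"+n,cv2.resize(np.ascontiguousarray(im),None,fx=s,fy=s,interpolation=cv2.INTER_CUBIC))
E
python3 - <<'E'
from h import *
for n in("top","side"):
    c=capture(n); save(c,n+"0.png",None,1.5)
    print(n,"cam",ray(c,[192,256])[0].round())
    for l,z in(("case",0),("case_mouth",30),("cover_grip",80.5),("endcap",0),("endcap_face",30),("endcap_grip",50),("punch_a",5),("jar",0),("hammer",0),("screwdriver",0),("brass_block",0)):
        for m in mark_of(l,c)[:3]:
            print(l,np.round(m["point"]),round(m["confidence"],2),at(c,m["point"],z).round(1))
E
```

```text
top cam [ 329.  -39. 1192.]
case [181. 241.] 0.71 [586.3  40.2   0. ]
case_mouth [167. 267.] 0.71 [620.2 -33.5  30. ]
cover_grip [159. 278.] 0.7 [628.  -61.6  80.5]
endcap [218. 374.] 0.95 [ 479.4 -326.2    0. ]
endcap [212. 424.] 0.81 [ 494.6 -467.9    0. ]
endcap_face [208. 427.] 0.91 [ 503.2 -465.6   30. ]
endcap_face [215. 378.] 0.74 [ 483.8 -328.4   30. ]
endcap_grip [214. 388.] 0.86 [ 485.3 -351.7   50. ]
endcap_grip [119. 324.] 0.62 [ 749.4 -191.6   50. ]
endcap_grip [202. 445.] 0.61 [ 515.2 -509.4   50. ]
punch_a [128. 279.] 0.49 [739.6 -68.6   5. ]
punch_a [272. 315.] 0.41 [ 336.1 -159.1    5. ]
jar [264. 191.] 0.77 [360.2 174.8   0. ]
hammer [242. 116.] 0.95 [418.6 384.3   0. ]
hammer [159. 278.] 0.34 [648.8 -64.9   0. ]
screwdriver [264. 194.] 0.72 [358.1 167.1   0. ]
screwdriver [118. 322.] 0.63 [ 769.4 -192.     0. ]
brass_block [125. 230.] 0.71 [750.5  71.8   0. ]
side cam [456. 995. 995.]
case [228. 242.] 0.59 [589.2  42.6   0. ]
case_mouth [204. 237.] 0.95 [609.3 -28.9  30. ]
cover_grip [181. 231.] 0.79 [630.8 -75.3  80.5]
endcap [129. 278.] 0.94 [ 500.9 -487.     0. ]
endcap [152. 287.] 0.67 [ 464.3 -345.1    0. ]
endcap_face [146. 286.] 0.8 [ 468.9 -340.7   30. ]
endcap_face [124. 276.] 0.72 [ 511.  -474.1   30. ]
endcap_grip [110. 276.] 0.86 [ 510.8 -545.5   50. ]
endcap_grip [140. 286.] 0.79 [ 468.4 -344.2   50. ]
punch_a [190. 320.] 0.48 [ 353.3 -135.     5. ]
punch_a [152. 285.] 0.4 [ 470.4 -337.4    5. ]
jar [262. 323.] 0.82 [352.1 161.1   0. ]
hammer [331. 301.] 0.79 [412.4 380.3   0. ]
hammer [232. 190.] 0.33 [741.5  68.7   0. ]
screwdriver [175. 197.] 0.46 [ 767.  -195.6    0. ]
brass_block [231. 190.] 0.77 [740.8  63.    0. ]
```

View pics/top0.png

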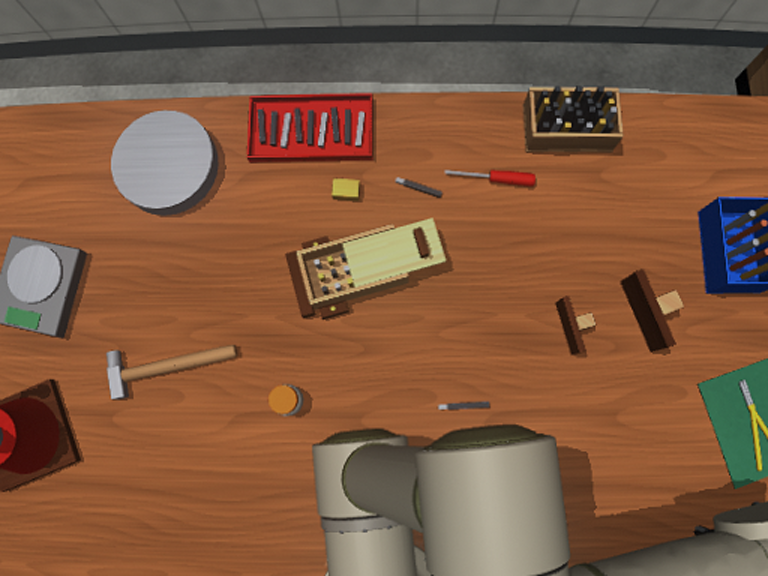

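View pics/side0.png

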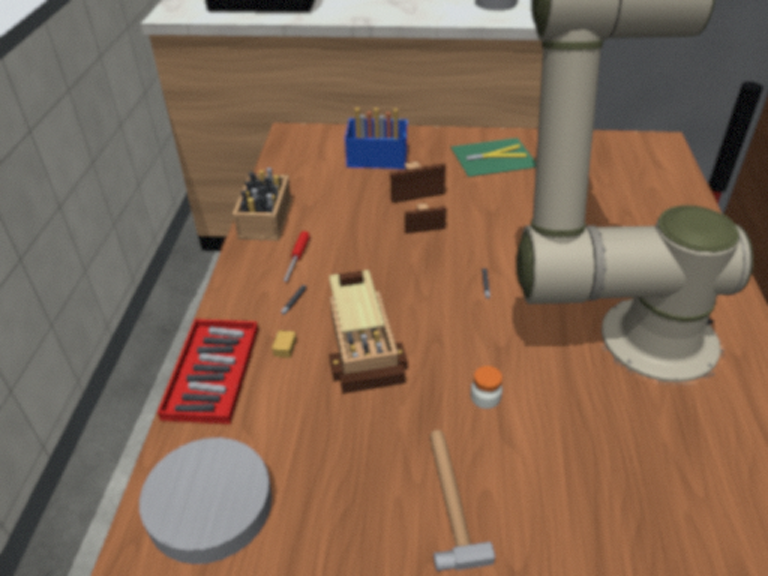

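Two end caps show. Cap A is at top px (row 217, col 380) and side px (146, 283), near the case. Cap B is at top px (208, 432) and side px (122, 279). A looks clearly smaller and B taller and wider, so I'll confirm that in a crop and fit the models to the regions.

```bash
cat > fit.py <<'E'
from h import *
from scipy.optimize import minimize
S=4
def box(x0,x1,y0,y1,z0,z1): return np.array([[x,y,z] for x in(x0,x1) for y in(y0,y1) for z in(z0,z1)],float)
def render(c,boxes,p):
    ca,sa=np.cos(p[2]),np.sin(p[2]); m=np.zeros((384*S,512*S),np.uint8)
    for b in boxes:
        w=np.c_[p[0]+ca*b[:,0]-sa*b[:,1],p[1]+sa*b[:,0]+ca*b[:,1],b[:,2]]
        h=cv2.convexHull(((proj(c,w)+.5)*S-.5).astype(np.float32))
        cv2.fillConvexPoly(m,np.round(h*16).astype(np.int32),255,shift=4)
    return cv2.resize(m,(512,384),interpolation=cv2.INTER_AREA)/255.
def fit(views,boxes,p0):
    """views: [(picture, mask)]; boxes(p) -> boxes"""
    def f(p): return sum(np.abs(render(c,boxes(p),p)-m).sum()/m.sum() for c,m in views)
    best=None
    for da in(-.12,0,.12):
        q=np.array(p0,float);q[2]+=da
        s=np.vstack([q]+[q+d for d in np.diag([8,8,.1]+[15]*(len(q)-3))])
        r=minimize(f,q,method="Nelder-Mead",options=dict(initial_simplex=s,xatol=.02,fatol=1e-5,maxiter=300))
        if best is None or r.fun<best.fun:best=r
    return best.x,best.fun
def capboxes(k=1): return [box(-6,6,-50*k,50*k,0,60*k),box(-40*k,-6,-12*k,12*k,0,50*k)]
def reg(l,c,near):
    rs=[r for r in regions_of(l,c) if r["confidence"]>.3]
    rs.sort(key=lambda r:np.hypot(*(np.array(r["point"])-near)))
    return rs[0]["region"].astype(float)
E
python3 - <<'E'
from fit import *
ct=capture("top");cs=capture("side")
A=ct["img"][140:250,190:470][:,:,::-1];B=cs["img"][90:270,190:330][:,:,::-1]
a=cv2.resize(A,None,fx=2.8,fy=2.8,interpolation=cv2.INTER_CUBIC);b=cv2.resize(np.ascontiguousarray(B[:70]),None,fx=4,fy=4,interpolation=cv2.INTER_CUBIC)
o=np.zeros((600,800,3),np.uint8);o[:a.shape[0],:a.shape[1]]=a;o[310:310+b.shape[0],:b.shape[1]]=b;cv2.imwrite("pics/crop1.png",o)
for l,nt,ns in(("small",(217,380),(146,283)),("big",(208,432),(122,279))):
    v=[(ct,reg("endcap",ct,nt)),(cs,reg("endcap",cs,ns))]
    print(l,[m.sum() for _,m in v])
    p0=[480,-328,1.85] if l=="small" else [500,-470,1.85]
    for vv in (v,v[:1],v[1:]):
        p,e=fit(vv,lambda p:capboxes(),p0);print("  k=1",p.round(3),round(e,3))
    p,e=fit(v,lambda p:capboxes(p[3]/100),p0+[110]);print("  free",p.round(3),round(e,3))
v=[(ct,reg("cover",ct,(170,265))),(cs,reg("cover",cs,(205,237)))]
print([m.sum() for _,m in v])
cov=[box(-84,84,-41.5,41.5,51.5,56.5)]
for vv in (v,v[:1],v[1:]):
    # p: cover plate centre; bar offset free
    p,e=fit(vv,lambda p:cov+[box(-8+p[3],8+p[3],-25,25,56.5,80.5)],[605,-10,1.9,-65]);print("cover",p.round(3),round(e,3))
for c in(ct,cs):
    for l in("case","cover"): print(l,[(r["region"].sum(),np.round(r["point"]),round(r["confidence"],2)) for r in regions_of(l,c)])
E
```

```text
small [np.float64(466.0), np.float64(450.0)]
  k=1 [ 477.595 -333.77     1.816] 0.225
  k=1 [ 478.877 -333.492    1.817] 0.132
  k=1 [ 476.099 -336.232    1.845] 0.066
  free [ 477.63  -334.58     1.822   96.232] 0.187
big [np.float64(1101.0), np.float64(757.0)]
  k=1 [ 504.128 -480.302    1.895] 0.905
  k=1 [ 507.247 -474.45     1.792] 0.457
  k=1 [ 510.864 -486.815    1.805] 0.432
  free [ 501.188 -471.937    1.913  136.106] 0.224
[np.float64(1979.0), np.float64(1050.0)]
cover [609.245 -22.53    1.86  -39.199] 0.164
cover [611.6   -21.616   1.842 -67.472] 0.03
cover [606.878 -23.754   1.848 -36.626] 0.056
case [(np.int64(4246), array([175., 239.]), 0.77)]
cover [(np.int64(1979), array([169., 264.]), 0.56)]
case [(np.int64(2975), array([226., 241.]), 0.69)]
cover [(np.int64(1050), array([201., 239.]), 0.75)]
```

View pics/crop1.png

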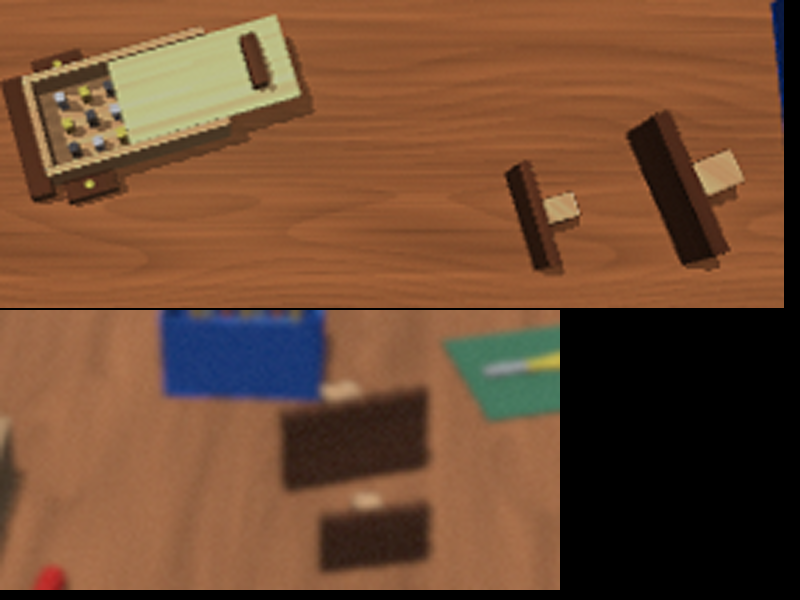

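The crop confirms it: the smaller cap is A (top px 217, 380), and it fits the 100 mm model with scale 0.96. B fits 136 mm. Next I'll locate the bar and mouth, then work out the first move.

Run:
```python
from fit import *
from scipy.spatial.transform import Rotation as Ro
ct=capture("top");cs=capture("side")
for c,(r0,r1,c0,c1) in((ct,(148,175,268,292)),(cs,(178,196,222,246))):
    g=c["img"].astype(int)[r0:r1,c0:c1]; cov=reg("cover",c,(170,265) if c is ct else (205,237))[r0:r1,c0:c1]
    hull=cv2.morphologyEx(cov.astype(np.uint8),cv2.MORPH_CLOSE,np.ones((9,9)))
    d=(g.sum(2)<200)&(hull>0)
    yy,xx=np.nonzero(d);print("bar",d.sum(),yy.mean()+r0,xx.mean()+c0,at(c,[yy.mean()+r0,xx.mean()+c0],72).round(1))
# case: mouth half only
v=[]
def f(p,views):
    e=0
    for c,m in views:
        b=[box(-90,90,-50,50,0,60),box(-88-p[3],80-p[3],-41.5,41.5,51.5,56.5),box(-53-p[3],-37-p[3],-25,25,56.5,80.5)]
        w=render(c,[box(-230,20,-90,90,0,60)],[613-.271*90,-35+.963*90,1.845])
        e+=(np.abs(render(c,b,p)-m)*w).sum()/m.sum()
    return e
U=[]
for c in(ct,cs):
    m=np.maximum(reg("case",c,(175,239) if c is ct else(226,241)),reg("cover",c,(170,265) if c is ct else (205,237)));U.append((c,m))
for vv in(U,U[:1],U[1:]):
    q=np.array([589,52,1.845,60.]);s=np.vstack([q]+[q+d for d in np.diag([8,8,.06,15])])
    r=minimize(f,q,args=(vv,),method="Nelder-Mead",options=dict(initial_simplex=s,xatol=.02,fatol=1e-5,maxiter=400))
    p=r.x;print("case",p.round(3),round(r.fun,3),"mouth",(p[:2]-90*np.array([np.cos(p[2]),np.sin(p[2])])).round(1))
s=sense();print(s["eef_pos"],s["ee_rot"],s["force"]);R=Ro.from_quat(s["ee_rot"],scalar_first=True).as_matrix();print(R.round(3))
```

```text
bar 112 161.59821428571428 280.55357142857144 [622.9 -68.9  72. ]
bar 83 185.6024096385542 233.6024096385542 [622.1 -65.4  72. ]
case [587.76   51.967   1.852  73.386] 0.055 mouth [612.8 -34.5]
case [589.727  52.628   1.846  72.869] 0.015 mouth [614.2 -34. ]
case [586.436  52.301   1.85   74.794] 0.026 mouth [611.3 -34.2]
[ 166.04464327 -498.07062832  250.31890122] [2.75161278e-05 9.87080976e-01 1.60222176e-01 8.69452978e-06] [-1.01287762 -1.10719983 -0.03441175]
[[ 0.949  0.316  0.   ]
 [ 0.316 -0.949 -0.   ]
 [ 0.     0.    -1.   ]]
```

Emit:
{"method": "jog_arm", "body": {
  "series": "0.71 -0.33 0 0 0 0.028 0.2;0.71 -0.33 0 0 0 0.028 0.2;0.71 -0.33 0 0 0 0.028 0.2;0.71 -0.33 0 0 0 0.028 0.2;0.71 -0.33 0 0 0 0.028 0.2;0.71 -0.33 0 0 0 0.028 0.2;0.71 -0.33 0 0 0 0.028 0.2",
  "grip_force": 30
}}

```text
time_s: 3.08
eef_pos: [393.5, -283.3, 250.3]
ee_rot: [0.0, 0.99, 0.139, -0.0]
force: [-0.4, 0.2, 0.2]
grip_width: 0.599
grip_force: 0.0
```

```bash
cat > go.py <<'E'
import sys
from h import *
from scipy.spatial.transform import Rotation as Ro
def go(x,y,z,yaw):  # yaw: wanted azimuth (deg) of tool y, tool down; nearest half turn
    s=sense();R=Ro.from_quat(s["ee_rot"],scalar_first=True).as_matrix()
    a=np.radians(yaw);Y=np.array([np.cos(a),np.sin(a),0])
    if Y@R[:,1]<0: Y=-Y
    Z=np.array([0,0,-1.]);X=np.cross(Y,Z);T=np.c_[X,Y,Z]
    d=R.T@(np.array([x,y,z])-s["eef_pos"])/400; w=Ro.from_matrix(R.T@T).as_rotvec()/(np.pi/2)
    print("t",s["time_s"],"pos",np.round(s["eef_pos"],1),"F",np.round(s["force"],1),"j6",round(s["joints"][5],2),"w",s["grip_width"],s["grip_force"])
    print("shift",d.round(4),"turn",w.round(4))
if __name__=="__main__": go(*map(float,sys.argv[1:]))
E
python3 go.py 622.5 -68 120 105.9
```

```text
t 3.075 pos [ 393.5 -283.3  250.3] F [-0.4  0.2  0.2] j6 0.43 w 0.5986315822770266 0.0
shift [ 0.6983 -0.3603  0.3254] turn [0.0001 0.0002 0.0004]
```

Emit:
{"method": "jog_arm", "body": {
  "series": "0.698 -0.36 0.3 0 0 0 0.2;0.698 -0.36 0.3 0 0 0 0.2;0.698 -0.36 0.3 0 0 0 0.2;0.698 -0.36 0.3 0 0 0 0.2;0.698 -0.36 0.3 0 0 0 0.2;0.698 -0.36 0.3 0 0 0 0.2;0.698 -0.36 0.3 0 0 0 0.2;0.698 -0.36 0.3 0 0 0 0.2"
}}

```text
time_s: 4.08
eef_pos: [622.3, -69.8, 130.7]
ee_rot: [0.0, 0.991, 0.137, 0.0]
force: [-1.3, -0.4, -0.0]
grip_width: 0.601
grip_force: 0.0
```

```bash
python3 - <<'E'
from h import *
c=capture("side");a=capture("top")
im=np.hstack([cv2.resize(np.ascontiguousarray(c["img"][140:240,190:290]),(400,400),interpolation=cv2.INTER_CUBIC),cv2.resize(np.ascontiguousarray(a["img"][120:220,220:320]),(400,400),interpolation=cv2.INTER_CUBIC)])
cv2.imwrite("pics/above.png",im[:,:,::-1])
E
python3 go.py 622.5 -68 80 105.9
```

```text
t 4.175 pos [622.3 -69.6 131. ] F [0.2 0.  0.6] j6 1.0 w 0.5988983881190734 0.0
shift [ 0.0014 -0.0037  0.1276] turn [ 0.0004 -0.0004 -0.0011]
```

View pics/above.png

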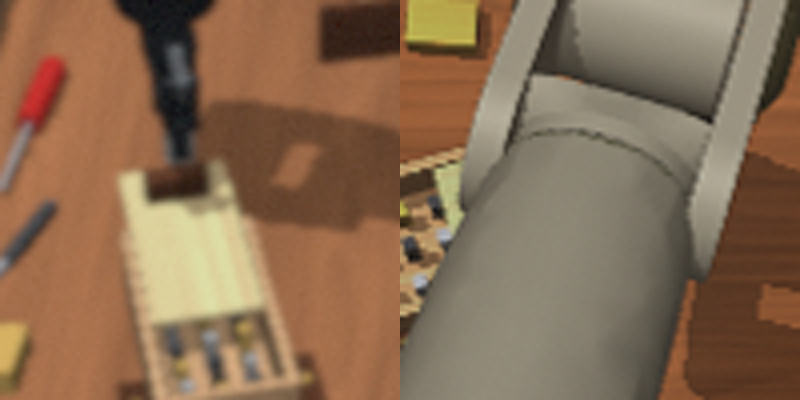

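The gripper is lined up over the bar: finger at crop (180,150), bar at (177,182). Descend and grip.

Emit:
{"method": "jog_arm", "body": {
  "series": "0 -0.003 0.125 0 0 0 0.2;0 -0.003 0.125 0 0 0 0.2;0 -0.003 0.125 0 0 0 0.2;0 -0.003 0.125 0 0 0 -1;0 -0.003 0.125 0 0 0 -1;0 -0.003 0.125 0 0 0 -1;0 -0.003 0.125 0 0 0 -1;0 -0.003 0.125 0 0 0 -1",
  "grip_force": 30
}}

```text
time_s: 5.18
eef_pos: [622.9, -67.1, 81.7]
ee_rot: [0.001, 0.99, 0.138, 0.001]
force: [-1.3, -1.0, 6.7]
grip_width: 0.175
grip_force: 34.1
```

```bash
python3 go.py 602.7 2.4 81 105.9
```

```text
t 5.175 pos [622.9 -67.1  81.7] F [-1.3 -1.   6.7] j6 1.0 w 0.1750514624972235 34.06068205833435
shift [-0.001  -0.1809  0.0014] turn [ 0.0008 -0.0011  0.0002]
```

Emit:
{"method": "jog_arm", "body": {
  "series": "0 -0.03 -0.002 0 0 0 -1;0 -0.06 -0.002 0 0 0 -1;0 -0.09 -0.002 0 0 0 -1;0 -0.12 -0.002 0 0 0 -1;0 -0.145 -0.002 0 0 0 -1;0 -0.16 -0.002 0 0 0 -1;0 -0.165 -0.002 0 0 0 -1;0 -0.165 -0.002 0 0 0 -1"
}}

```text
time_s: 6.18
eef_pos: [604.4, -2.2, 81.6]
ee_rot: [-0.0, 0.99, 0.139, 0.001]
force: [1.5, 1.1, 6.4]
grip_width: 0.177
grip_force: 33.9
```

Emit:
{"method": "jog_arm", "body": {
  "series": "0 -0.005 0 0 0 0 -1;0 -0.010 0 0 0 0 -1;0 -0.015 0 0 0 0 -1;0 -0.015 0 0 0 0 -1"
}}

```text
time_s: 6.68
eef_pos: [603.3, 1.7, 81.7]
ee_rot: [0.001, 0.99, 0.139, 0.001]
force: [4.5, -8.6, 3.5]
grip_width: 0.18
grip_force: 33.6
```

Emit:
{"method": "jog_arm", "body": {
  "series": "0 -0.005 0 0 0 0 -1;0 -0.005 0 0 0 0 -1;0 -0.005 0 0 0 0 -1"
}}

```text
time_s: 7.05
eef_pos: [603.3, 1.9, 81.7]
ee_rot: [0.003, 0.99, 0.138, 0.002]
force: [6.6, -17.6, 2.1]
grip_width: 0.183
grip_force: 33.4
```

The cover is against its stop: 17 N with no further travel. Relax, release, rise.

Emit:
{"method": "jog_arm", "body": {
  "series": "0 0.009 0 0 0 0 -1;0 0.009 0 0 0 0 -1;0 0.009 0 0 0 0 0.2;0 0.009 0 0 0 0 0.2;0 0.009 0 0 0 0 0.2;0 0.009 -0.05 0 0 0 0.2;0 0.009 -0.2 0 0 0 0.2;0 0.009 -0.25 0 0 0 0.2;0 0.009 -0.25 0 0 0 0.2"
}}

```text
time_s: 8.18
eef_pos: [603.4, 1.0, 182.2]
ee_rot: [0.0, 0.99, 0.139, 0.001]
force: [-0.5, 0.4, -0.3]
grip_width: 0.596
grip_force: 0.0
```

```bash
python3 go.py 483.6 -358 170 14.6
```

```text
t 8.175 pos [603.4   1.  182.2] F [-0.5  0.4 -0.3] j6 1.1 w 0.5961896156782528 0.0
shift [-0.5343  0.7807  0.0301] turn [ 1.600e-03 -6.000e-04 -9.853e-01]
```

Emit:
{"method": "jog_arm", "body": {
  "series": "-0.534 0.78 0.03 0 0 -0.985 0.2;-0.534 0.78 0.03 0 0 -0.985 0.2;-0.534 0.78 0.03 0 0 -0.985 0.2;-0.534 0.78 0.03 0 0 -0.985 0.2;-0.534 0.78 0.03 0 0 -0.985 0.2;-0.534 0.78 0.03 0 0 -0.985 0.2;-0.534 0.78 0.03 0 0 -0.985 0.2;-0.534 0.78 0.03 0 0 -0.985 0.2;-0.534 0.78 0.03 0 0 -0.985 0.2;-0.534 0.78 0.03 0 0 -0.985 0.2;-0.534 0.78 0.03 0 0 -0.985 0.2"
}}

```text
time_s: 9.55
eef_pos: [483.0, -357.4, 168.2]
ee_rot: [-0.001, 0.613, 0.79, 0.0]
force: [-0.2, 0.3, -0.5]
grip_width: 0.598
grip_force: 0.0
```

```bash
python3 go.py 483.6 -358 34 14.6
python3 - <<'E'
from fit import *
ct=capture("top");cs=capture("side")
im=np.hstack([cv2.resize(np.ascontiguousarray(cs["img"][100:240,200:340]),(400,400),interpolation=cv2.INTER_CUBIC),cv2.resize(np.ascontiguousarray(ct["img"][130:290,190:350]),(400,400),interpolation=cv2.INTER_CUBIC)])
cv2.imwrite("pics/mid.png",im[:,:,::-1])
# refit case with shut cover, mouth half
def f(p,views):
    e=0
    for c,m in views:
        b=[box(-90,90,-50,50,0,60),box(-53,-37,-25,25,56.5,80.5)]
        w=render(c,[box(-230,20,-90,90,0,85)],[613-.271*90,-35+.963*90,1.848])
        e+=(np.abs(render(c,b,p)-m)*w).sum()/m.sum()
    return e
U=[]
for c,n in((ct,(175,239)),(cs,(226,241))):
    U.append((c,np.maximum(reg("case",c,n),reg("cover",c,n))))
for vv in(U,U[:1],U[1:]):
    q=np.array([589,52,1.845]);s=np.vstack([q]+[q+d for d in np.diag([6,6,.06])])
    r=minimize(f,q,args=(vv,),method="Nelder-Mead",options=dict(initial_simplex=s,xatol=.02,fatol=1e-5,maxiter=400))
    p=r.x;print("case",p.round(3),round(r.fun,3),"mouth",(p[:2]-90*np.array([np.cos(p[2]),np.sin(p[2])])).round(1))
E
```

```text
t 9.55 pos [ 483.  -357.4  168.2] F [-0.2  0.3 -0.5] j6 -1.08 w 0.5982285154166957 0.0
shift [-0.0022  0.0012  0.3355] turn [-0.0005 -0.0009 -0.0018]
case [588.126  54.048   1.846] 0.063 mouth [612.6 -32.6]
case [589.299  53.276   1.848] 0.01 mouth [614.  -33.3]
case [585.445  57.637   1.839] 0.034 mouth [609.3 -29.1]
```

View pics/mid.png

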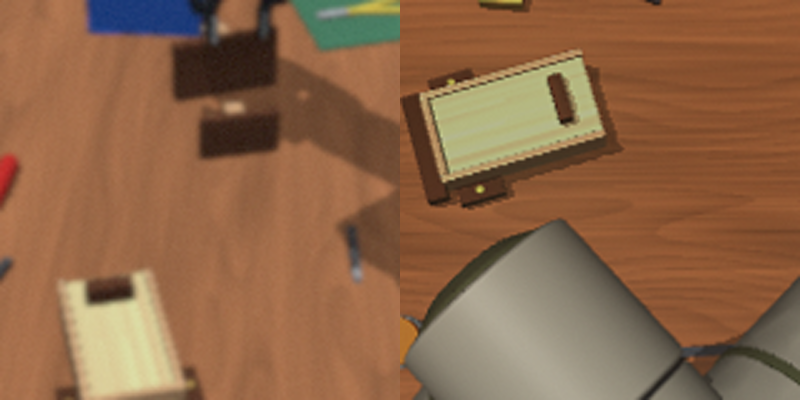

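The cover is shut: in the top crop it fills the case, with the bar at (562,97). In the side crop the fingers straddle the small cap's rib at (234,107). Descend and grip.

Emit:
{"method": "jog_arm", "body": {
  "series": "-0.002 0 0.15 0 0 0 0.2;-0.002 0 0.25 0 0 0 0.2;-0.002 0 0.33 0 0 0 0.2;-0.002 0 0.333 0 0 0 0.2;-0.002 0 0.333 0 0 0 -1;-0.002 0 0.333 0 0 0 -1;-0.002 0 0.333 0 0 0 -1;-0.002 0 0.333 0 0 0 -1;-0.002 0 0.333 0 0 0 -1",
  "grip_force": 40
}}

```text
time_s: 10.98
eef_pos: [484.1, -359.2, 37.8]
ee_rot: [0.002, 0.612, 0.791, -0.0]
force: [-0.1, 0.4, 7.2]
grip_width: 0.275
grip_force: 40.5
```

```bash
python3 go.py 620.6 -62 60 15.8
```

```text
t 10.975 pos [ 484.1 -359.2   37.8] F [-0.1  0.4  7.2] j6 -1.09 w 0.27450164241982317 40.499204993247986
shift [ 0.6332  0.5172 -0.0567] turn [ 0.001   0.0019 -0.0137]
```

```bash
python3 go.py 629.1 -91.7 58 15.9
```

```text
t 10.975 pos [ 484.1 -359.2   37.8] F [-0.1  0.4  7.2] j6 -1.09 w 0.27450164241982317 40.499204993247986
shift [ 0.556   0.5191 -0.0515] turn [ 0.001   0.0019 -0.0148]
```

Emit:
{"method": "jog_arm", "body": {
  "series": "0 0 -0.03 0 0 0 -1;0 0 -0.06 0 0 0 -1;0.1 0.09 -0.06 0 0 -0.014 -1;0.2 0.18 -0.06 0 0 -0.014 -1;0.3 0.27 -0.06 0 0 -0.014 -1;0.4 0.36 -0.06 0 0 -0.014 -1;0.49 0.45 -0.06 0 0 -0.014 -1;0.535 0.5 -0.06 0 0 -0.014 -1;0.553 0.517 -0.06 0 0 -0.014 -1;0.556 0.519 -0.06 0 0 -0.014 -1;0.556 0.519 -0.06 0 0 -0.014 -1"
}}

```text
time_s: 12.35
eef_pos: [628.0, -92.1, 60.0]
ee_rot: [-0.0, 0.603, 0.797, -0.0]
force: [0.1, -0.5, -1.1]
grip_width: 0.276
grip_force: 39.7
```

```bash
python3 go.py 629.1 -91.7 38.5 15.9
python3 - <<'E'
from fit import *
ct=capture("top");cs=capture("side")
im=np.hstack([cv2.resize(np.ascontiguousarray(cs["img"][140:240,180:280]),(400,400),interpolation=cv2.INTER_CUBIC),cv2.resize(np.ascontiguousarray(ct["img"][120:220,210:310]),(400,400),interpolation=cv2.INTER_CUBIC)])
cv2.imwrite("pics/near.png",im[:,:,::-1])
E
```

```text
t 12.35 pos [628.  -92.1  60. ] F [ 0.1 -0.5 -1.1] j6 -0.6 w 0.2761246331832214 39.662280678749084
shift [0.0002 0.0029 0.0538] turn [-0.0001  0.     -0.0015]
```

View pics/near.png

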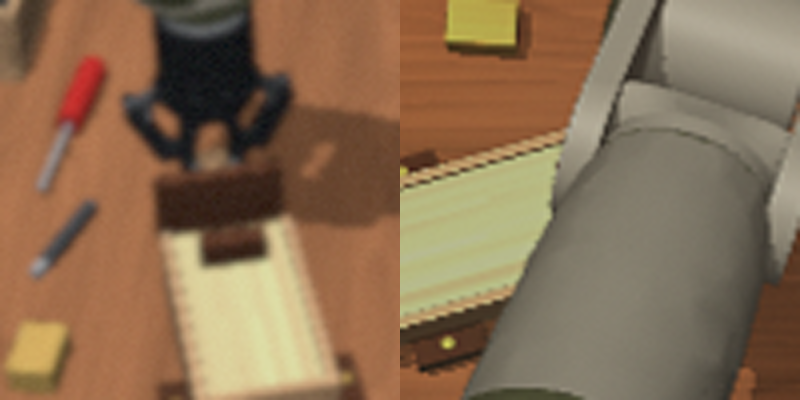

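The cap is held level and lined up just short of the mouth (side crop: cap at (220,200), bar at (235,245)). Lower it and advance to a small gap.

Emit:
{"method": "jog_arm", "body": {
  "series": "0 0.003 0.03 0 0 -0.0015 -1;0 0.003 0.05 0 0 -0.0015 -1;0.02 0.003 0.052 0 0 -0.0015 -1;0.04 0.003 0.052 0 0 -0.0015 -1;0.05 0.003 0.052 0 0 -0.0015 -1;0.05 0.003 0.052 0 0 -0.0015 -1"
}}

```text
time_s: 13.2
eef_pos: [624.1, -71.0, 39.3]
ee_rot: [0.0, 0.602, 0.799, 0.0]
force: [-0.0, -0.5, -2.4]
grip_width: 0.271
grip_force: 39.7
```

```bash
python3 go.py 620.7 -61.9 38 15.9
python3 - <<'E'
from fit import *
cs=capture("side"); ct=capture("top")
save(cs,"gap.png",(155,245,190,290),6)
for l in("endcap","endcap_face","case_mouth","cover_grip"):
    print(l,[(np.round(m["point"],1),round(m["confidence"],2)) for m in mark_of(l,cs)[:2]])
# predicted corners in side view from nominal poses
s=sense()["eef_pos"];a=np.radians(105.9);X=np.array([np.cos(a),np.sin(a),0]);Y=np.array([-X[1],X[0],0])
P=np.array([s[0],s[1],0])+29*X
print("cap front top L/R",proj(cs,[P+50*Y+[0,0,60],P-50*Y+[0,0,60]]).round(1))
M=np.array([612.7,-34,0]);print("case mouth top corners",proj(cs,[M+50*Y+[0,0,60],M-50*Y+[0,0,60]]).round(1))
E
```

```text
t 13.2 pos [624.1 -71.   39.3] F [-0.  -0.5 -2.4] j6 -0.58 w 0.2713261721990448 39.71439778804779
shift [ 0.0243 -0.002   0.0033] turn [0.0001 0.0001 0.0011]
endcap [(array([132.5, 278.7]), 0.54), (array([205. , 238.3]), 0.51)]
endcap_face [(array([197.1, 197.8]), 0.69), (array([202.2, 235.7]), 0.66)]
case_mouth [(array([204.4, 237.6]), 0.78)]
cover_grip [(array([198.8, 235.7]), 0.56)]
cap front top L/R [[251.  190.9]
 [218.7 195.7]]
case mouth top corners [[251.9 193.1]
 [219.4 197.9]]
```

View pics/gap.png

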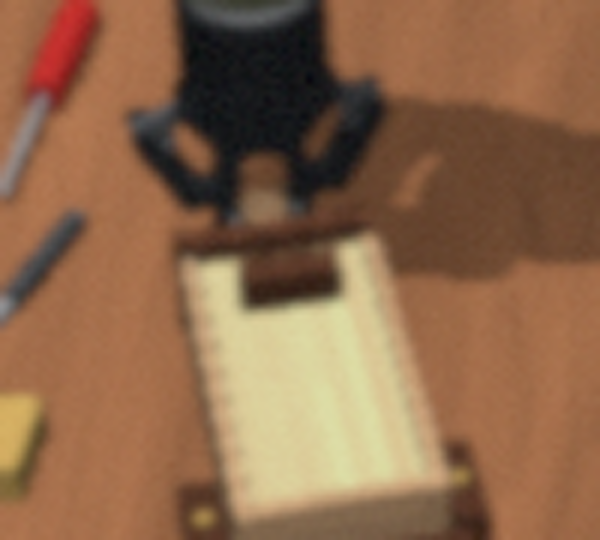

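Cap and case look nearly coincident, but I want the centring better than I can judge by eye. I'll back off 50 mm and compare edges in the side camera to sub-pixel.

Emit:
{"method": "jog_arm", "body": {
  "series": "-0.06 0 0 0 0 0 -1;-0.12 0 0 0 0 0 -1;-0.125 0 0 0 0 0 -1;-0.125 0 0 0 0 0 -1"
}}

```text
time_s: 14.0
eef_pos: [637.7, -119.9, 38.9]
ee_rot: [-0.0, 0.602, 0.798, -0.0]
force: [-0.1, 0.6, -1.9]
grip_width: 0.276
grip_force: 39.7
```

```bash
cat > edges.py <<'E'
from fit import *
from scipy.ndimage import map_coordinates
cs=[capture("side") for _ in range(4)];c=cs[0];g=np.mean([k["img"].astype(float).mean(2) for k in cs],0)
np.save("g.npy",g)
s=sense();p=s["eef_pos"];print(np.round(p,1),s["ee_rot"])
a=np.radians(105.9);X=np.array([np.cos(a),np.sin(a),0]);Y=np.array([-X[1],X[0],0]);Z=np.array([0,0,1.])
P=np.array([p[0],p[1],p[2]-37.8]);M=np.array([612.7,-34,0])
def edge(A,B,name,mv):
    """offset (mm along mv) of strongest edge within 8 mm, averaged along the segment A-B"""
    ds=np.arange(-9,9.01,.5);ts=np.linspace(0,1,25)
    pr=[]
    for d in ds:
        uv=proj(c,[A+t*(B-A)+d*mv for t in ts]);pr.append(map_coordinates(g,[uv[:,1],uv[:,0]],order=1).mean())
    G=np.gradient(np.array(pr));k=np.abs(G)
    k0=np.argmax(k);w=k[max(0,k0-4):k0+5];print(name,"off",round((w*ds[max(0,k0-4):k0+5]).sum()/w.sum(),2),"grad",G[k0].round(1),np.round(pr[::4]))
F=P+29*X
for sg,n in((1,"cap +y"),(-1,"cap -y")): edge(F+sg*50*Y+8*Z,F+sg*50*Y+50*Z,n,Y)
for x0 in(-40,-10):
  for sg in(1,-1):
    C=M+(90+x0)*X
    edge(C+sg*50*Y+60*Z,C+30*X+sg*50*Y+60*Z,f"case rail {sg} x{x0}",Y)
Bc=M+38*X
for sg in(1,-1): edge(Bc+sg*25*Y-5*X+80.5*Z,Bc+sg*25*Y+5*X+80.5*Z,f"bar top {sg}",Y)
for sg in(1,-1): edge(Bc+sg*25*Y+8*X+60*Z,Bc+sg*25*Y+8*X+78*Z,f"bar front {sg}",Y)
E
python3 edges.py
```

```text
[ 637.8 -119.    39.1] [-1.00184504e-04  6.01805757e-01  7.98642486e-01 -8.04696481e-06]
cap +y off 0.56 grad 2.0 [38. 38. 40. 44. 51. 59. 66. 72. 75. 77.]
cap -y off 0.51 grad -4.2 [119. 117. 113. 104.  91.  74.  59.  47.  42.  41.]
case rail 1 x-40 off 0.49 grad -3.3 [172. 165. 160. 154. 144. 131. 119. 112. 110. 109.]
case rail -1 x-40 off 0.06 grad 4.5 [112. 108. 104. 106. 119. 136. 152. 161. 167. 174.]
case rail 1 x-10 off 0.91 grad -3.3 [173. 166. 162. 156. 146. 134. 122. 115. 112. 112.]
case rail -1 x-10 off 0.06 grad 5.0 [107. 103.  98. 101. 114. 134. 151. 161. 167. 174.]
bar top 1 off -1.4 grad 6.9 [ 70.  73.  80.  97. 123. 148. 168. 179. 184. 182.]
bar top -1 off 0.97 grad -7.8 [192. 191. 185. 174. 152. 123.  95.  75.  67.  63.]
bar front 1 off 0.37 grad 6.9 [ 63.  66.  74.  92. 116. 143. 164. 180. 187. 188.]
bar front -1 off -0.43 grad -7.1 [194. 191. 185. 169. 145. 117.  90.  74.  66.  64.]
```

Cap and case agree with the model to within 0.6 mm laterally, and the relative offset is about 0.25 mm. Approach to contact.

```bash
python3 go.py 622 -66.7 38.2 15.9
```

```text
t 14.2 pos [ 637.8 -119.    39.1] F [ 0.9 -0.2 -1.4] j6 -0.64 w 0.27420424345501876 39.67676103115082
shift [ 0.1366 -0.0019  0.0023] turn [-0.0001 -0.0001  0.0011]
```

Emit:
{"method": "jog_arm", "body": {
  "series": "0.05 -0.002 0 0 0 0.001 -1;0.10 -0.002 0 0 0 0.001 -1;0.125 -0.002 0.002 0 0 0.001 -1;0.136 -0.002 0.002 0 0 0.001 -1;0.136 -0.002 0.002 0 0 0.001 -1;0.136 -0.002 0.002 0 0 0.001 -1"
}}

```text
time_s: 14.95
eef_pos: [622.3, -67.9, 38.3]
ee_rot: [0.0, 0.603, 0.798, -0.0]
force: [-0.2, -0.6, -2.3]
grip_width: 0.272
grip_force: 39.7
```

Emit:
{"method": "jog_arm", "body": {
  "series": "0.003 0 0 0 0 0 -1;0.006 0 0 0 0 0 -1;0.009 0 0 0 0 0 -1;0.009 0 0 0 0 0 -1"
}}

```text
time_s: 15.45
eef_pos: [621.2, -64.0, 38.3]
ee_rot: [0.0, 0.603, 0.798, -0.0]
force: [0.3, -0.7, -1.1]
grip_width: 0.276
grip_force: 39.7
```

Emit:
{"method": "jog_arm", "body": {
  "series": "0.0025 0 0 0 0 0 -1;0.005 0 0 0 0 0 -1;0.0075 0 0 0 0 0 -1;0.0075 0 0 0 0 0 -1"
}}

```text
time_s: 15.95
eef_pos: [621.2, -63.8, 38.5]
ee_rot: [0.002, 0.603, 0.798, -0.001]
force: [4.3, -14.6, -7.0]
grip_width: 0.277
grip_force: 39.6
```

Contact. Relieve, settle the cap onto the bench, then press to about 10 N.

Emit:
{"method": "jog_arm", "body": {
  "series": "-0.009 0 0 0 0 0 -1;-0.009 0 0 0 0 0 -1;-0.009 0 0.002 0 0 0 -1;-0.009 0 0.002 0 0 0 -1;-0.009 0 0.002 0 0 0 -1"
}}

```text
time_s: 16.58
eef_pos: [621.3, -64.3, 37.7]
ee_rot: [-0.0, 0.603, 0.798, 0.0]
force: [-2.7, 1.1, 1.4]
grip_width: 0.277
grip_force: 40.8
```

Emit:
{"method": "jog_arm", "body": {
  "series": "0.004 0 0 0 0 0 -1;0.007 0 0 0 0 0 -1;0.007 0 0 0 0 0 -1;0.007 0 0 0 0 0 -1;0.007 0 0 0 0 0 -1"
}}

```text
time_s: 17.2
eef_pos: [621.3, -63.8, 37.8]
ee_rot: [0.002, 0.603, 0.798, -0.001]
force: [3.2, -9.6, 0.3]
grip_width: 0.275
grip_force: 40.3
```

Emit:
{"method": "jog_arm", "body": {
  "series": "0 0 0 0 0 0 -1;0 0 0 0 0 0 -1;0 0 0 0 0 0 -1;0 0 0 0 0 0 -1"
}}

```text
time_s: 17.7
eef_pos: [621.3, -63.8, 37.8]
ee_rot: [0.002, 0.603, 0.798, -0.001]
force: [2.4, -9.2, -1.8]
grip_width: 0.275
grip_force: 40.3
```

Run:
```python
from fit import *
for i in range(5):
    cs=capture("side");s=sense();print(np.round(s["force"],1),np.round(np.array(s["force"])@[.274,-.9617,0],1),np.round(s["wrist_torque"],2))
save(cs,"final.png",(155,245,190,290),6)
```

```text
[ 2.2 -9.4  0.1] 9.7 [-1.48 -0.2   0.31]
[  1.4 -10.4  -1.3] 10.4 [-1.41 -0.13  0.3 ]
[ 3.1 -8.9 -0.9] 9.4 [-1.41 -0.16  0.32]
[ 2.5 -9.5 -0.9] 9.8 [-1.46 -0.23  0.3 ]
[  3.  -10.1  -1.1] 10.6 [-1.5  -0.23  0.33]
```

View pics/final.png

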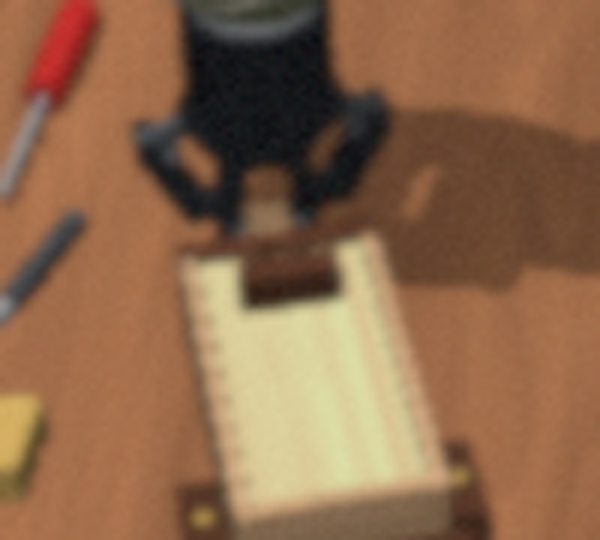

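The cap sits flat on the mouth (top edge at crop (190,245)–(375,235)) with a 10 N push. A 0.3 N m yaw moment shows slight edge bias, so I'll trim the yaw.

Emit:
{"method": "jog_arm", "body": {
  "series": "0 0 0 0 0 -0.004 -1;0 0 0 0 0 -0.004 -1;0 0 0 0 0 -0.004 -1;0 0 0 0 0 -0.004 -1"
}}

```text
time_s: 18.45
eef_pos: [621.3, -63.8, 37.8]
ee_rot: [0.002, 0.601, 0.8, -0.0]
force: [2.0, -9.6, -0.9]
grip_width: 0.274
grip_force: 40.5
```

Run:
```python
from fit import *
for i in range(5):
    cs=capture("side");s=sense();print(np.round(np.array(s["force"])@[.274,-.9617,0],1),np.round(s["force"][2],1),np.round(s["wrist_torque"],2))
print(s["eef_pos"],s["ee_rot"])
```

```text
9.9 -0.9 [-1.44 -0.18 -0.24]
10.3 0.5 [-1.5  -0.16 -0.21]
9.8 -0.8 [-1.45 -0.1  -0.18]
9.0 -0.7 [-1.44 -0.14 -0.26]
9.5 -0.3 [-1.53 -0.16 -0.26]
[621.32546254 -63.80095043  37.80938281] [ 1.86861374e-03  6.00602237e-01  7.99545678e-01 -4.13419223e-04]
```

Emit:
{"method": "jog_arm", "body": {
  "series": "0 0 0 0 0 0.0017 -1;0.0003 0 0 0 0 0.0017 -1;0.0003 0 0 0 0 0.0017 -1;0.0003 0 0 0 0 0.0017 -1"
}}

```text
time_s: 19.2
eef_pos: [621.3, -63.8, 37.8]
ee_rot: [0.002, 0.601, 0.799, -0.001]
force: [3.2, -10.0, -0.6]
grip_width: 0.275
grip_force: 40.4
```

Run:
```python
from fit import *
f=[]
for i in range(5):
    capture("side");s=sense();f.append([np.array(s["force"])@[.274,-.9617,0],s["force"][2],s["wrist_torque"][2]])
print(np.mean(f,0).round(2),np.round(s["eef_pos"],1))
if abs(np.mean(f,0)[0]-10)<.8 and abs(np.mean(f,0)[2])<.2: print(finish_job())
```

```text
[10.52 -1.32 -0.03] [621.3 -63.8  37.8]
the job is handed in; nothing more can be done
None
```

The cover is shut against its stop, and the smaller end cap is at bench level, square and centred on the mouth, still gripped and pressed with about 10.5 N; I handed the job in at about 19.5 s of the 58 s allowed.

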